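# Load the vegetable cutter with onions and set its lever

## Task

Load the vegetable cutter: first pull its lever fully toward you to the stop (parked) and leave it there while you load; then tip the carrying tray out into the feed hopper so that its onions slide in, see that every onion, also those lying loose on the board, is in the hopper, and set the empty tray down flat on the board or worktop clear of the machine. Only when all that is done, push the lever forward until it is in line with the marker tab on its disc, leaving all the other things where they are.

Things in the scene. Friction and masses are not known exactly. Their poses are not given: they have to be found in the camera images.
- hopper_mouth (a point): Centre of the open mouth, at rim height, of the cutter's feed hopper: a square steel box open at the top, outside 200 x 200 mm, walls 5 mm thick, rim 150 mm above the worktop, inner floor 100 mm below the rim. Axes: x toward the machine's back, y toward its left side, z up.
- cutter: The vegetable cutter, a white countertop machine fixed to the worktop; it may be turned. Origin under the hopper's centre on the worktop, axes as for hopper_mouth. A white console, 150 mm (x) by 100 mm (y) and 100 mm high, stands against the hopper's -y side (y from -99 to -199 mm) and carries the lever.
- board: Fixed wooden work board, 395 mm (x) by 365 mm (y), lying over the hob to the left of the cutter; its top is 22 mm above the worktop, with a raised rim 12 mm thick and 14 mm high along the front, the left and the front part of the right edge. The tray, the loose onions and the small dish stand on it. Origin on the worktop under its centre, axes along the world's.
- lever (a joint): Angle of the cutter's lever (rad): 0 = upright, positive = leaning to +x of the machine (its back, away from the robot), negative = leaning toward the robot; stops at -0.87 (parked) and +0.87. It stays where it is left; moving it takes about 3 N at the grip.
- lever_pivot (a point): Pivot of the lever, in the console's top, 100 mm above the worktop and 170 mm to the -y side of the hopper's centre. The lever turns about the machine's y axis; axes as for hopper_mouth.
- lever_grip (a point): Centre of the lever's grip, a black cross bar 26 mm in diameter and 40 mm long along the machine's y axis, 120 mm from the pivot on a 12 mm steel rod. z points along the lever away from the pivot.
- marker (a joint): Angle of the marker tab (rad), same zero and sense as the lever. It stays put by itself; it only shows the lever setting that is wanted.
- marker_tab (a point): The marker: black plastic tab, 14 x 18 mm and 30 mm high with a narrower tip, clipped over the rim of the graduated 110 mm aluminium disc that stands beside the lever (on the hopper's side of it), 70 mm from the pivot axis. It is never touched. z points from the pivot axis through the tab.
- tray_grip (a point): Centre of the wooden handle bar of the carrying tray. The bar is 14 mm thick (along the tray's x), 20 mm high and 190 mm long (along the tray's y); it runs 128 mm above the tray's underside, right above the tray's middle, on two flat uprights at its ends. Axes: x toward the tray's closed back, z up.
- tray: Aluminium carrying tray, about 0.3 kg; origin under the middle of its floor, axes as for tray_grip. 190 mm long (x from -101 to +90 mm), 190 mm wide, floor 5 mm thick, side and back walls 46 mm high. The front (-x) end has no wall: the floor's last 47 mm slope up to a lip 18 mm above the underside.
- tray_onion_1_c (a point): Centre (half-way up) of a whole onion with top and root cut off flat, 62 mm across at its middle, 46 mm across its flat ends, 46 mm high, about 100 g; it starts in the tray. May be absent.
- tray_onion_2_c (a point): Centre (half-way up) of a whole onion with top and root cut off flat, 62 mm across at its middle, 46 mm across its flat ends, 46 mm high, about 100 g; it starts in the tray. May be absent.
- tray_onion_3_c (a point): Centre (half-way up) of a whole onion with top and root cut off flat, 62 mm across at its middle, 46 mm across its flat ends, 46 mm high, about 100 g; it starts in the tray. May be absent.
- loose_onion_1_c (a point): Centre (half-way up) of a whole onion with top and root cut off flat, 62 mm across at its middle, 46 mm across its flat ends, 46 mm high, about 100 g; it starts loose on the board. May be absent.
- loose_onion_2_c (a point): Centre (half-way up) of a whole onion with top and root cut off flat, 62 mm across at its middle, 46 mm across its flat ends, 46 mm high, about 100 g; it starts loose on the board. May be absent.
- loose_onion_3_c (a point): Centre (half-way up) of a whole onion with top and root cut off flat, 62 mm across at its middle, 46 mm across its flat ends, 46 mm high, about 100 g; it starts loose on the board. May be absent.
- ramekin_c (a point): Bystander: small white glazed dish, 66 mm across, 34 mm high (this point is 17 mm up). Leave it alone.
- timer_c (a point): Bystander: white round kitchen timer, 58 mm across, 42 mm high (this point is 21 mm up). Leave it alone.
- spice_jar: Bystander: square glass spice jar, 46 x 46 x 96 mm, behind the work; origin under its centre. Leave it alone.

How it is judged:
On the way, in this order (a step that is already met when the one before it is completed fails the run):
1. the lever is parked: pulled toward the robot to its stop (within 0.09 rad) (value of joint lever below -0.78 rad), for 0.2 s.
2. with the lever parked, the tray is tipped by more than 0.5 rad at the hopper and at least one of the tray's onions goes into the hopper (value of joint lever below -0.78 rad and angle between tray_grip's own z axis and vertical above 0.5 rad and horizontal distance between tray_grip and hopper_mouth below 0.25 m and ((x of tray_onion_1_c in the frame of hopper_mouth between -0.1 and 0.1 m and y of tray_onion_1_c in the frame of hopper_mouth between -0.1 and 0.1 m and z of tray_onion_1_c in the frame of hopper_mouth between -0.11 and 0.005 m) or (x of tray_onion_2_c in the frame of hopper_mouth between -0.1 and 0.1 m and y of tray_onion_2_c in the frame of hopper_mouth between -0.1 and 0.1 m and z of tray_onion_2_c in the frame of hopper_mouth between -0.11 and 0.005 m) or (x of tray_onion_3_c in the frame of hopper_mouth between -0.1 and 0.1 m and y of tray_onion_3_c in the frame of hopper_mouth between -0.1 and 0.1 m and z of tray_onion_3_c in the frame of hopper_mouth between -0.11 and 0.005 m))), for 0.1 s.
3. with the lever still parked, every onion is in the hopper and the tray stands flat on the board or worktop clear of the machine (value of joint lever below -0.78 rad and x of tray_onion_1_c in the frame of hopper_mouth between -0.1 and 0.1 m and y of tray_onion_1_c in the frame of hopper_mouth between -0.1 and 0.1 m and z of tray_onion_1_c in the frame of hopper_mouth between -0.11 and 0.005 m and x of tray_onion_2_c in the frame of hopper_mouth between -0.1 and 0.1 m and y of tray_onion_2_c in the frame of hopper_mouth between -0.1 and 0.1 m and z of tray_onion_2_c in the frame of hopper_mouth between -0.11 and 0.005 m and x of tray_onion_3_c in the frame of hopper_mouth between -0.1 and 0.1 m and y of tray_onion_3_c in the frame of hopper_mouth between -0.1 and 0.1 m and z of tray_onion_3_c in the frame of hopper_mouth between -0.11 and 0.005 m and x of loose_onion_1_c in the frame of hopper_mouth between -0.1 and 0.1 m and y of loose_onion_1_c in the frame of hopper_mouth between -0.1 and 0.1 m and z of loose_onion_1_c in the frame of hopper_mouth between -0.11 and 0.005 m and x of loose_onion_2_c in the frame of hopper_mouth between -0.1 and 0.1 m and y of loose_onion_2_c in the frame of hopper_mouth between -0.1 and 0.1 m and z of loose_onion_2_c in the frame of hopper_mouth between -0.11 and 0.005 m and x of loose_onion_3_c in the frame of hopper_mouth between -0.1 and 0.1 m and y of loose_onion_3_c in the frame of hopper_mouth between -0.1 and 0.1 m and z of loose_onion_3_c in the frame of hopper_mouth between -0.11 and 0.005 m and angle between tray_grip's own z axis and vertical below 0.1 rad and height (world z) of tray_grip below 0.165 m and horizontal distance between tray_grip and hopper_mouth above 0.15 m), for 0.2 s.
4. the lever is in line with the marker tab (within 0.10 rad) (angle between the z axis of lever_grip and the z axis of marker_tab, either way round below 0.1 rad), for 0.2 s.
At the end, for the whole second after the job is handed in: The lever stands still in line with the marker tab (within 0.10 rad); the centre of every onion is inside the hopper, below its rim; the tray stands flat (within 0.1 rad) on the board or worktop, its handle at least 150 mm from the hopper's centre; other things undisturbed (angle between the z axis of lever_grip and the z axis of marker_tab, either way round below 0.1 rad and value of joint lever above 0 rad and x of tray_onion_1_c in the frame of hopper_mouth between -0.1 and 0.1 m and y of tray_onion_1_c in the frame of hopper_mouth between -0.1 and 0.1 m and z of tray_onion_1_c in the frame of hopper_mouth between -0.11 and 0.005 m and x of tray_onion_2_c in the frame of hopper_mouth between -0.1 and 0.1 m and y of tray_onion_2_c in the frame of hopper_mouth between -0.1 and 0.1 m and z of tray_onion_2_c in the frame of hopper_mouth between -0.11 and 0.005 m and x of tray_onion_3_c in the frame of hopper_mouth between -0.1 and 0.1 m and y of tray_onion_3_c in the frame of hopper_mouth between -0.1 and 0.1 m and z of tray_onion_3_c in the frame of hopper_mouth between -0.11 and 0.005 m and x of loose_onion_1_c in the frame of hopper_mouth between -0.1 and 0.1 m and y of loose_onion_1_c in the frame of hopper_mouth between -0.1 and 0.1 m and z of loose_onion_1_c in the frame of hopper_mouth between -0.11 and 0.005 m and x of loose_onion_2_c in the frame of hopper_mouth between -0.1 and 0.1 m and y of loose_onion_2_c in the frame of hopper_mouth between -0.1 and 0.1 m and z of loose_onion_2_c in the frame of hopper_mouth between -0.11 and 0.005 m and x of loose_onion_3_c in the frame of hopper_mouth between -0.1 and 0.1 m and y of loose_onion_3_c in the frame of hopper_mouth between -0.1 and 0.1 m and z of loose_onion_3_c in the frame of hopper_mouth between -0.11 and 0.005 m and angle between tray_grip's own z axis and vertical below 0.1 rad and height (world z) of tray_grip below 0.165 m and horizontal distance between tray_grip and hopper_mouth above 0.15 m and linear speed of tray below 0.02 m/s and velocity of joint lever between -0.05 and 0.05 rad/s); the robot touches nothing.
It fails at once if the marker tab is shifted (more than 8 mm) (distance of marker_tab from where it was at the start of the episode above 0.008 m).
It fails at once if a bystander (dish, timer, jar) is moved more than 40 mm or tipped over (distance of any of ramekin_c, timer_c, spice_jar from where it was at the start of the episode above 0.04 m or angle between any of ramekin_c, timer_c, spice_jar's own z axis and vertical above 0.5 rad).
Of tray_onion_1, tray_onion_2, tray_onion_3 only 2 to 3 are there at a start; the rules pass over those that are not, and their reading is None.
Of loose_onion_1, loose_onion_2, loose_onion_3 only 2 to 3 are there at a start; the rules pass over those that are not, and their reading is None.
At some moment in a run one of loose_onion_1, loose_onion_2, loose_onion_3 may be knocked a few centimetres aside while the robot is not near it.
It also fails if it takes over 210 s, if anything falls off the work surface, if the arm or the gripper's body presses on something with over 40 N, if the wrist force passes 120 N, or if a joint passes its speed limit or range.

## Robot

A 6-joint arm with a two-finger parallel gripper is mounted at the origin on a cart in front of the work surface, level with it; the furniture and walls round the work are solid. World frame = base frame: x ahead of the robot, y to its left, z up, the work surface at z = 0. Lengths are in m, angles in rad, forces in N, time in s.
With the tool pointing down it reaches from about 0.375 to 0.9 m from the base axis. Payload 3.1 kg.
Tool frame: the origin (TCP) lies midway between the tips of the shut fingers; the grasp point (between the pads) lies 19 mm behind it; x points along the fingers, y is the direction in which the jaws open and shut, and the axes are right-handed (so a half turn about x gives the same grasp; the last joint's range is limited). The gripper opens to 87 mm and grips with 3 to 60 N. Pads are 19 mm wide; open, the fingers measure 117 mm over their backs; the gripper's body (75 mm by 190 mm) begins 51 mm behind the grasp point.
Start: joints at [-1.46, 0.527, 1.433, -0, 1.181, -0.178], TCP at [0.178, -0.599, 0.223] pointing down, gripper open.
Joint ranges: [-3.08, 3.08], [-0.75, 2.2], [0.22, 2.44], [-1.43, 4.57], [0, 2.65], [-2.85, 2.85]. Speed limits (rad/s): [2.79, 2.79, 3.14, 3.14, 3.14, 3.14].

## Interface

Orientations are given as a unit quaternion [x, y, z, w].
In Python, from rig import get_obs, imaging, robot gives the robot as it stands.
- The arm moves only by the shell command python3 -m inch 'ROWS' [FORCE]. ROWS is JSON, a list of rows, each a list of 3 entries, a list of its own where there are three numbers: the finger opening in mm, from 0 to 87, then the shift along the tool's x, y, z in mm, then the turn, a rotation vector about the tool's x, y, z in degrees. In form: [[grip, [dx, dy, dz], [wx, wy, wz]], ...]. A call has 1 to 12 rows; each row shifts and turns the pose as measured when the row begins, along the tool's axes as they then stand; what a row does not reach is not made up. A row lasts 1/8 s, in which the tool goes at most 62.5 mm and 10.7 degrees, less where a joint would pass 70% of its speed; a pose out of reach is approached as far as the arm can. A call with a gripper value outside its range is refused whole. The fingers move at their own pace and stop on an object; FORCE is the grip in N (left out, the last holds). Time passes only in rows, so rows that do not move let the fingers close. It gives the time, the measured TCP pose, the force and the opening at its end, in the units of the state.
- get_obs(): the state, without advancing time (a new reading comes with each control period).
- imaging.camera(name): name is "side" or "top"; returns the picture (420x560x3 uint8, red, green, blue); there is no depth.
- imaging.camera_params(name): a dict with "camera_matrix" (3x3 intrinsics, pixels), "xyz" and "rotation" of the camera in the world. Camera axes: x right, y down, z forward; pixel columns grow to the right and rows downward; lengths in m; the calibration is good to about 2 mm. A picture is of the moment at which its call begins. camera_params takes no time and is no camera call.
- robot.hand_in(): hands the job in, once; it reports no verdict.
Trained networks look in the newest picture that a camera, given by its name, has taken for a name from the list of things; names that differ only in an ending like _2 or _b are one class to them, and where a whole thing is asked for, a point or a joint stands for the part that bears it (a point fixed in the world has none). Each returns a list of dicts, best first, with "confidence" (0 to 1); they miss things now and then, are a little off and sometimes report something else, mostly with a low value. They report only what shows in the picture. A call takes as long as a camera call.
- imaging.cut_out(camera, target): "pixels" (420x560 bool, what is visible of it) and "box" ([centre column, centre row, width, height] in pixels, round what is visible of it).
- imaging.tip_of(camera, target): "pixel" ([column, row] in pixels: a listed point, or the origin of a listed thing).
The state is a dict: "time": time; "q": joint angles; "joint_velocities": joint speeds; "joint_torque": joint torques, N m; "position": TCP position; "tool_rot": TCP orientation; "ft_force": force on the tool from outside, world axes, zero at the start; "moment": the same for the moment, N m; "grip_width": finger opening in m.
Only numpy, scipy, OpenCV 4.12 (cv2) and the standard library are available. Lean on these libraries where they do the work, as an engineer would, in place of code of your own. Each camera call takes 0.05 s, during which the arm holds its last target. There are 200 camera calls.

## Working session

There is one attempt and no reset: what is moved stays moved. The work goes in short steps, Python scripts to look and compute and a shell command to move; the robot and the scene stay as the last step left them, time stands still between calls to the robot, and variables do not carry over. Pictures are saved under pics/ and viewed, about 12 in all and at most 16, crops included, and the job is handed in when it is done.

```bash
ls; mkdir -p pics; cat > h.py <<'E'
import numpy as np, cv2
from scipy.spatial.transform import Rotation as R
from rig import get_obs, imaging, robot
def shot(n,f=None):
    im=imaging.camera(n)
    if f: cv2.imwrite('pics/'+f,im[:,:,::-1])
    return im
def P(n):
    c=imaging.camera_params(n); r=np.array(c['rotation'],float)
    r=r if r.shape==(3,3) else R.from_quat(r).as_matrix()
    return np.array(c['camera_matrix']),r,np.array(c['xyz'])
def ray(n,px):
    K,r,t=P(n); d=r@np.linalg.solve(K,[px[0],px[1],1.]); return t,d/np.linalg.norm(d)
def onz(n,px,z):
    t,d=ray(n,px); return t+d*(z-t[2])/d[2]
def tri(p1,p2,n1='side',n2='top'):
    a,d=ray(n1,p1); b,e=ray(n2,p2)
    s=np.linalg.lstsq(np.c_[d,-e],b-a,rcond=None)[0]
    x,y=a+d*s[0],b+e*s[1]; return (x+y)/2,np.linalg.norm(x-y)*1000
def proj(n,X):
    K,r,t=P(n); c=r.T@(np.array(X)-t); p=K@c; return p[:2]/p[2]
E
python3 - <<'E'
from h import *
np.set_printoptions(precision=4,suppress=True)
a=shot('side','s0.png');b=shot('top','t0.png')
cv2.imwrite('pics/st0.png',cv2.resize(np.vstack([a,b]),None,fx=.7,fy=.7)[:,:,::-1]) 
for n in('side','top'):
    print(n,P(n))
    for t in('hopper_mouth','lever_pivot','lever_grip','marker_tab','tray_grip','tray','tray_onion_1_c','loose_onion_1_c','ramekin_c','timer_c','spice_jar','cutter'):
        print(n,t,[(np.round(d['pixel'],1).tolist(),round(d['confidence'],2)) for d in imaging.tip_of(n,t)])
print(get_obs())
E
```

```text
pics
side (array([[384.0416,   0.    , 282.4567],
       [  0.    , 384.0416, 207.9798],
       [  0.    ,   0.    ,   1.    ]]), array([[ 0.9272, -0.2488,  0.2799],
       [-0.3744, -0.6345,  0.6762],
       [ 0.0093, -0.7318, -0.6815]]), array([ 0.3324, -0.4186,  0.7179]))
side hopper_mouth [([281.5, 267.8], 0.61)]
side lever_pivot [([321.7, 357.8], 0.87)]
side lever_grip [([317.6, 328.2], 0.86), ([286.1, 178.5], 0.7), ([271.3, 200.8], 0.28), ([255.1, 206.0], 0.23)]
side marker_tab [([336.3, 321.3], 0.53)]
side tray_grip [([279.9, 168.9], 0.56)]
side tray [([282.4, 205.0], 0.66)]
side tray_onion_1_c [([289.2, 179.3], 0.52)]
side loose_onion_1_c [([205.8, 185.3], 0.7)]
side ramekin_c [([222.7, 172.3], 0.71)]
side timer_c [([375.9, 292.4], 0.9)]
side spice_jar [([357.5, 240.6], 0.81)]
side cutter [([280.1, 308.5], 0.94)]
top (array([[513.3127,   0.    , 273.6528],
       [  0.    , 513.3127, 213.801 ],
       [  0.    ,   0.    ,   1.    ]]), array([[ 0.0271, -0.9947,  0.0987],
       [-0.9995, -0.0283, -0.0109],
       [ 0.0137, -0.0984, -0.9951]]), array([0.4765, 0.1591, 1.356 ]))

[... 328 characters left out ...]
op loose_onion_1_c [([167.2, 271.6], 0.91)]
top ramekin_c [([146.6, 249.4], 0.58), ([338.0, 251.3], 0.5)]
top timer_c [([351.6, 180.2], 0.83)]
top spice_jar [([285.8, 151.8], 0.8)]
top cutter [([325.4, 253.8], 0.59)]
{'time': 1.3, 'q': array([-1.4605,  0.5275,  1.4327,  0.    ,  1.1814, -0.1785]), 'joint_velocities': array([ 0.0006, -0.0003,  0.0013, -0.0001, -0.0015,  0.0012]), 'joint_torque': array([ -0.0011, -44.0017, -17.698 ,   0.0634,   0.0504,   0.    ]), 'position': array([ 0.178 , -0.5991,  0.2226]), 'tool_rot': array([ 0.6998,  0.1017, -0.6997,  0.1018]), 'ft_force': array([-0.1238,  0.2864,  0.1008]), 'moment': array([-0.0054,  0.0364, -0.0088]), 'grip_width': 0.08684120895132548}
```

View pics/s0.png

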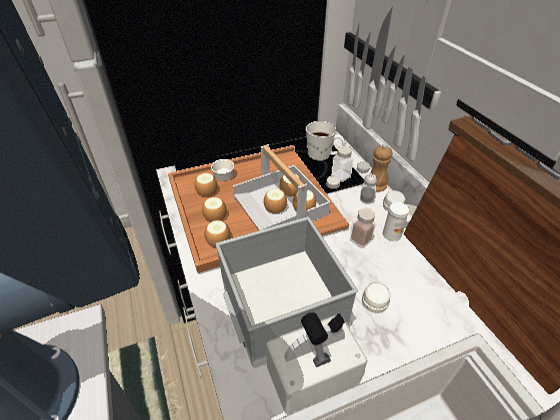

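View pics/t0.png

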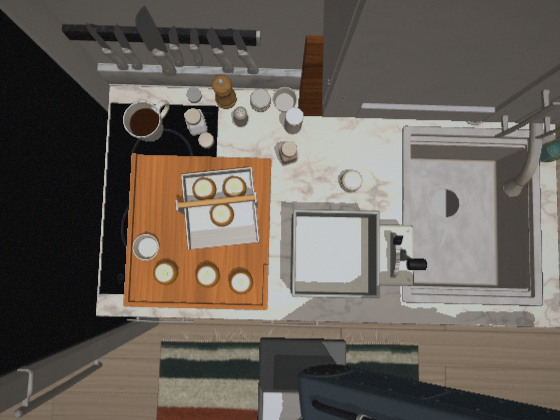

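```bash
python3 - <<'E'
from h import *
np.set_printoptions(precision=4,suppress=True)
S=dict(hop=(281.5,267.8),piv=(321.7,357.8),grip=(317.6,328.2),tab=(336.3,321.3),tg=(279.9,168.9),timer=(375.9,292.4),jar=(357.5,240.6),ram=(222.7,172.3),lo=(205.8,185.3),cut=(280.1,308.5))
T=dict(hop=(337.7,254.3),piv=(403.1,256.6),grip=(420.7,264.7),tab=(399.1,237.5),tg=(218.3,200.0),timer=(351.6,180.2),jar=(285.8,151.8),ram=(146.6,249.4),lo=(167.2,271.6),cut=(325.4,253.8))
for k in S: print(k,*tri(S[k],T[k]))
E
```

```text
hop [ 0.5038 -0.0066  0.1507] 2.3795213247526443
piv [ 0.5059 -0.1723  0.1095] 2.6416904531531036
grip [ 0.4861 -0.1795  0.2277] 1.6594890923724626
tab [ 0.545  -0.1477  0.1596] 6.226244666028426
tg [0.6198 0.2797 0.1465] 12.144274028640433
timer [ 0.7006 -0.056   0.0336] 2.2125109538229055
jar [ 0.7739  0.1194 -0.012 ] 17.37250218930154
ram [0.5082 0.4678 0.0311] 2.851664371984047
lo [0.4497 0.4106 0.0442] 4.407544340330937
cut [ 0.5072  0.0049 -0.0045] 3.8252940304765644
```

The side view shows six onions: three loose along the board's front at side px (205,185), (213,210) and (217,235), and three in the tray. The lever is near upright and the tab leans back. The top view agrees, with loose onions at (164,272), (207,274) and (240,282), the hopper at about 292–379 by 211–297, and the tray handle running from (178,206) to (256,200). Next I'll measure more finely.

```bash
python3 - <<'E'
from h import *
np.set_printoptions(precision=4,suppress=True)
b=cv2.imread('pics/t0.png')
cv2.imwrite('pics/tc0.png',cv2.resize(b[160:310,120:300],None,fx=4.2,fy=4,interpolation=2)) 
c=cv2.resize(b[190:310,270:440],None,fx=4.6,fy=4.6,interpolation=2);cv2.imwrite('pics/tc1.png',c)
r=R.from_quat(get_obs()['tool_rot']).as_matrix();print(r)
for t in('tray_onion_1','loose_onion_1','tray'):
  for n in('top','side'):
    print(n,t,[(np.round(d['box'],1).tolist(),round(d['confidence'],2)) for d in imaging.cut_out(n,t)])
# predicted hopper rim outer/inner corners, disc
for z in (.15,):
  for X in ((.404,.093),(.604,.093),(.604,-.107),(.404,-.107)): print(X,proj('top',[*X,z]))
for px in ((178,206),(256,200)): print(onz('top',px,.16))
E
```

```text
[[ 0.      0.2848 -0.9586]
 [-0.     -0.9586 -0.2848]
 [-1.      0.     -0.    ]]Traceback (most recent call last):
  File "<stdin>", line 9, in <module>
ValueError: it knows: board, cutter, hopper_mouth, lever, lever_grip, lever_pivot, loose_onion_1, loose_onion_2, loose_onion_3, marker, marker_tab, ramekin, spice_jar, timer, tray, tray_grip, tray_onion_1, tray_o
```

View pics/tc1.png

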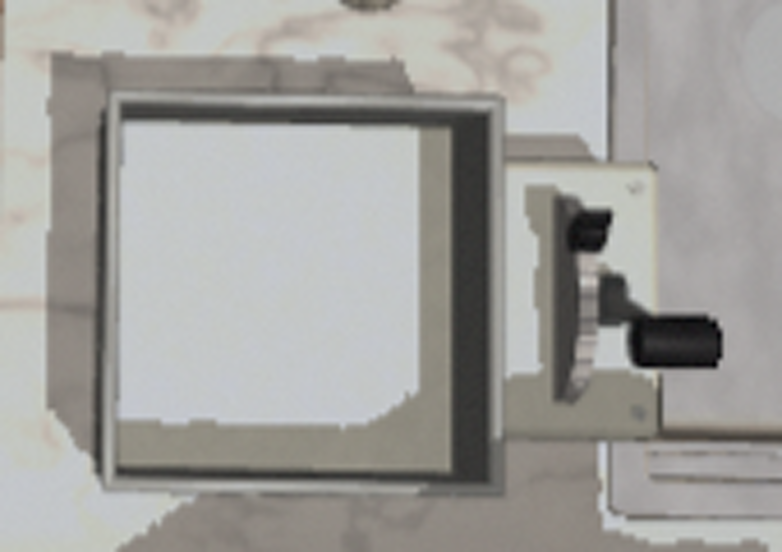

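View pics/tc0.png

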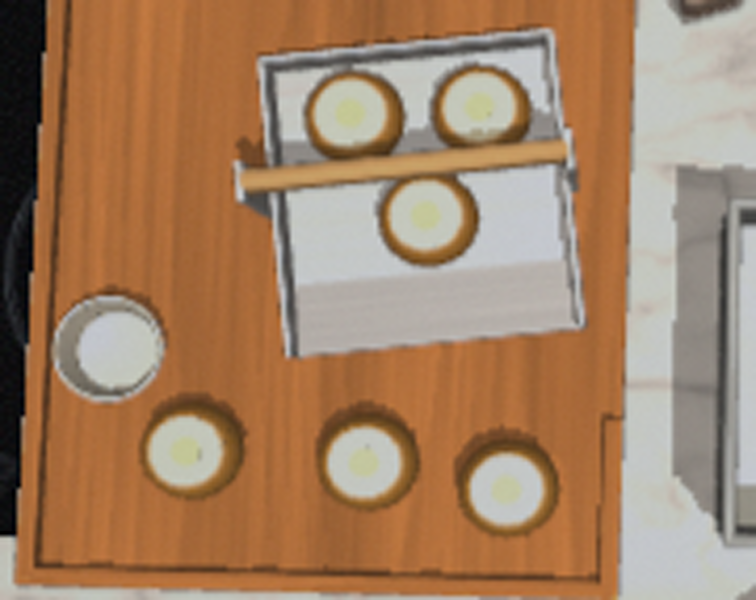

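```bash
python3 - <<'E'
from h import *
np.set_printoptions(precision=4,suppress=True)
print('hopper');
C=[onz('top',p,.15)[:2] for p in((293.3,210.2),(379.8,211.1),(379.3,297.6),(291.6,296.5))];print(np.array(C),np.mean(C,0),
 [np.degrees(np.arctan2(*(C[i]-C[j])[::-1])) for i,j in((0,1),(3,2),(0,3),(1,2))])
print('loose',[onz('top',p,.068) for p in((164.8,272.5),(206.7,275.5),(241,282))])
print('trayonion',[onz('top',p,.073) for p in((203.6,188.5),(234.5,186.8),(221.5,214))])
print('lip',[onz('top',p,.04) for p in((189,248.8),(258.8,241.8))])
print('bar',[onz('top',p,.16) for p in((177.1,205),(255,197.5))])
print('back',[onz('top',p,.068) for p in((182.5,175),(250.7,167.8))])
print('board',[onz('top',p,.03) for p in((124,306),(268,309),(270,158))])
for t in('tray_onion_1','loose_onion_1','tray_grip'):
    print(t,[(np.round(d['box'],1).tolist(),round(d['confidence'],2)) for d in imaging.cut_out('side',t)])
E
```

```text
hopper
[[ 0.606   0.0996]
 [ 0.6097 -0.1054]
 [ 0.407  -0.1056]
 [ 0.4041  0.0988]] [ 0.5067 -0.0032] [np.float64(91.03744884126777), np.float64(90.79504918964142), np.float64(0.21478005369268127), np.float64(0.05435055109565033)]
loose [array([0.4499, 0.4115, 0.068 ]), array([0.4453, 0.3072, 0.068 ]), array([0.4316, 0.2214, 0.068 ])]
trayonion [array([0.6628, 0.3231, 0.073 ]), array([0.6693, 0.2455, 0.073 ]), array([0.5995, 0.2757, 0.073 ])]
lip [array([0.5111, 0.3582, 0.04  ]), array([0.5339, 0.1807, 0.04  ])]
bar [array([0.6094, 0.3723, 0.16  ]), array([0.6323, 0.1907, 0.16  ])]
back [array([0.6964, 0.3785, 0.068 ]), array([0.7201, 0.2064, 0.068 ])]
board [array([0.3619, 0.5182, 0.03  ]), array([0.3639, 0.1523, 0.03  ]), array([0.7548, 0.158 , 0.03  ])]Traceback (most recent call last):
  File "<stdin>", line 13, in <module>
ValueError: it knows: board, cutter, hopper_mouth, lever, lever_grip, lever_pivot, loose_onion_1, loose_onion_2, loose_onion_3, marker, marker_tab, ramekin, spice_jar, timer, tray, tray_grip, tray_onion_1, tray_o
```

```bash
python3 -m inch '[[0,[-20,0,0],[8.3,0,0]],[0,[-20,0,0],[8.3,0,0]],[0,[-5,-44,-38],[0,0,0]],[0,[-5,-44,-38],[0,0,0]],[0,[-5,-44,-38],[0,0,0]],[0,[-5,-44,-38],[0,0,0]],[0,[-5,-44,-38],[0,0,0]],[0,[-5,-44,-38],[0,0,0]],[0,[0,-44,-38],[0,0,0]],[0,[0,-44,-38],[0,0,0]],[0,[0,0,0],[0,0,0]]]'; python3 -c "
from h import *
print(R.from_quat(get_obs()['tool_rot']).as_matrix().round(3))
print(tri((282.5,167),(216,201.2)))"
```

```text
time: 2.68
position: [0.4959, -0.243, 0.2955]
tool_rot: [0.709, -0.007, -0.705, -0.003]
ft_force: [-0.3, -0.2, -0.2]
grip_width: 0.0005
[[ 0.006 -0.015 -1.   ]
 [-0.005 -1.     0.015]
 [-1.     0.005 -0.006]]
(array([0.62192666, 0.28307198, 0.14860468]), np.float64(0.8082862008448088))
```

```bash
python3 -m inch '[[0,[0,-40,-30],[0.9,0,0]],[0,[0,0,0],[0,0,0]],[0,[40,0,0],[0,0,0]],[0,[42,0,0],[0,0,0]],[0,[0,0,0],[0,0,0]]]'; python3 -c "
from h import *
a=shot('side');cv2.imwrite('pics/s1.png',cv2.resize(a[260:400,220:400],None,fx=4,fy=4)[:,:,::-1])"
```

```text
time: 3.3
position: [0.5263, -0.2086, 0.2132]
tool_rot: [0.709, -0.015, -0.705, -0.008]
ft_force: [0.1, 0.8, 0.1]
grip_width: 0.0004
```

View pics/s1.png

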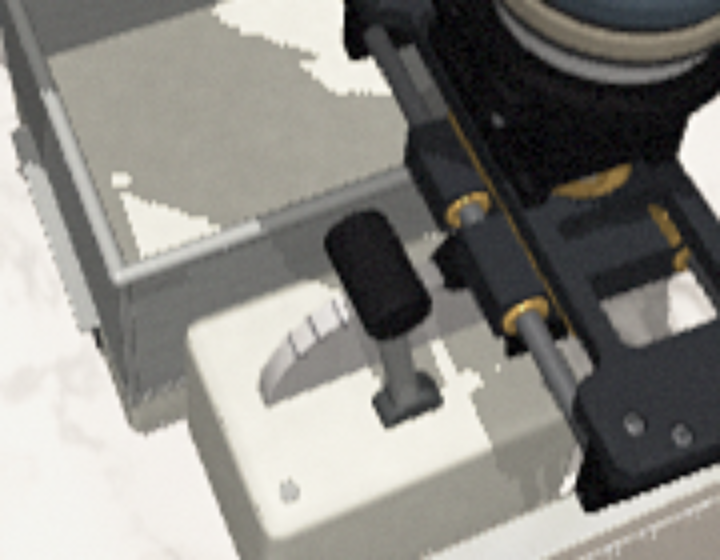

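```bash
python3 -m inch '[[0,[0,-6,0],[0,0,0]],[0,[2,0,15],[0,0,0]],[0,[4,0,15],[0,0,0]],[0,[6,0,15],[0,0,0]],[0,[9,0,14],[0,0,0]],[0,[12,0,13],[0,0,0]],[0,[14,0,12],[0,0,0]],[0,[2,0,5],[0,0,0]]]'; python3 -c "
from h import *
o=get_obs();print(o['ft_force'])"
```

```text
time: 4.35
position: [0.4339, -0.203, 0.1704]
tool_rot: [0.714, -0.019, -0.7, -0.004]
ft_force: [0.5, -0.0, 0.0]
grip_width: 0.0005
[ 0.51227314 -0.02297522  0.00083257]
```

```bash
python3 -m inch '[[0,[2,0,5],[0,0,0]]]'; python3 -m inch '[[0,[1,0,4],[0,0,0]]]';python3 -c "
from h import *
a=shot('side');b=shot('top','t2.png')
for n in('side','top'):
  for t in('lever_grip',): print([(np.round(d['pixel'],1).tolist(),round(d['confidence'],2)) for d in imaging.tip_of(n,t)])
cv2.imwrite('pics/s2.png',cv2.resize(a[260:400,220:400],None,fx=4,fy=4)[:,:,::-1])
for th in(-.87,-.75,-.65): print(th,[proj(n,[.506+.12*np.sin(th),-.176,.1+.12*np.cos(th)]).round(1) for n in('side','top')])"
```

```text
time: 4.47
position: [0.4288, -0.2032, 0.1689]
tool_rot: [0.715, -0.02, -0.699, -0.004]
ft_force: [-0.4, 0.5, 0.8]
grip_width: 0.0006
time: 4.6
position: [0.4247, -0.2033, 0.1682]
tool_rot: [0.715, -0.02, -0.699, -0.004]
ft_force: [-0.7, -0.2, 0.2]
grip_width: 0.0005
[([311.9, 327.7], 0.97), ([357.9, 239.6], 0.27)]
[([420.7, 261.6], 0.85)]
-0.87 [array([268.7, 360.9]), array([412.7, 296. ])]
-0.75 [array([275.1, 355.1]), array([414. , 291.8])]
-0.65 [array([281. , 350.3]), array([415. , 287.9])]
```

View pics/s2.png

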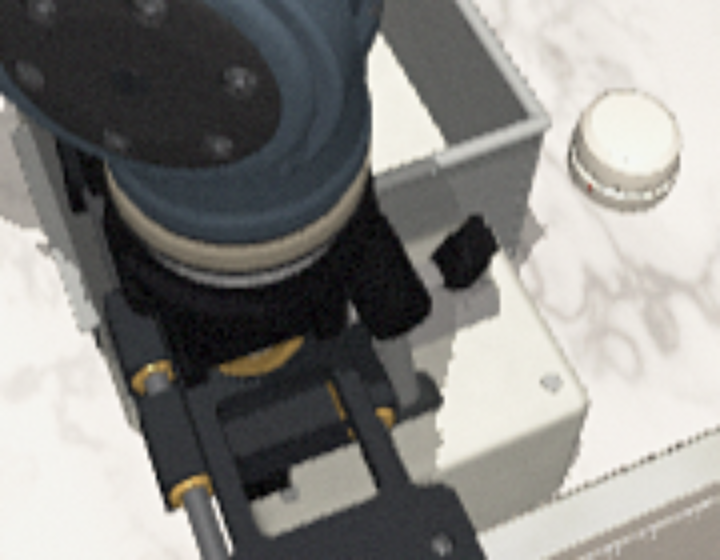

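```bash
python3 -c "
from h import *
for p in ((407,265),(426.5,265)): print(onz('top',p,.23))
print(tri((311.9,327.7),(420.7,261.6)))
print(tri((317.6,330),(416.7,264)))
print(proj('side',get_obs()['position']))"
```

```text
[ 0.48382322 -0.14840947  0.23      ]
[ 0.48498561 -0.19128916  0.23      ]
(array([ 0.48623509, -0.177264  ,  0.22647349]), np.float64(12.554287541828794))
(array([ 0.48832564, -0.17510147,  0.21396423]), np.float64(3.4533528884606097))
[282.69802767 378.5500957 ]
```

The lever did not move: the grip is still at side px (315,329), and the closed fingers passed beside the bar's end. The bar spans y −0.150 to −0.191. I'll go back along the same path and retry 20 mm closer to its middle.

```bash
python3 -m inch '[[0,[-15,0,-30],[0,0,0]],[0,[-15,0,-35],[0,-0.8,0]],[0,[-15,0,-42],[0,-0.8,0]],[0,[0,-21,0],[0,0,0]],[0,[0,0,0],[0,0,0]],[0,[2,0,15],[0,0,0]],[0,[4,0,15],[0,0,0]],[0,[6,0,15],[0,0,0]]]'; python3 -c "
from h import *
o=get_obs();print(o['ft_force']);print(R.from_quat(o['tool_rot']).as_matrix().round(3))"
```

```text
time: 5.8
position: [0.4906, -0.1844, 0.204]
tool_rot: [-0.707, 0.021, 0.707, 0.002]
ft_force: [1.7, -1.7, 1.8]
grip_width: 0.0003
[ 1.72831361 -1.65590381  1.77666152]
[[-0.001 -0.032 -0.999]
 [-0.027 -0.999  0.032]
 [-1.     0.027 -0.   ]]
```

```bash
python3 -m inch '[[0,[8,0,14],[0,0,0]],[0,[9,0,13],[0,0,0]],[0,[10,0,12],[0,0,0]],[0,[10,0,11],[0,0,0]],[0,[4,0,8],[0,0,0]]]'; python3 -c "
from h import *
a=shot('side');b=shot('top')
for n in('side','top'):
  print([(np.round(d['pixel'],1).tolist(),round(d['confidence'],2)) for d in imaging.tip_of(n,'lever_grip')])
"
```

```text
time: 6.42
position: [0.4386, -0.1889, 0.1659]
tool_rot: [0.717, -0.028, -0.697, -0.0]
ft_force: [21.3, 7.5, 12.4]
grip_width: 0.0004
[([269.0, 356.6], 0.64)]
[([401.0, 258.1], 0.57), ([234.6, 186.3], 0.46), ([223.7, 214.3], 0.34)]
```

```bash
python3 -m inch '[[0,[0,0,-15],[0,0,0]],[0,[-50,0,0],[0,0,0]],[0,[-55,0,0],[-10,0,0]],[0,[-30,0,0],[-10.5,0,0]],[0,[0,0,0],[-10.5,0,0]],[0,[0,0,0],[-10.5,0,0]],[50,[0,0,0],[-10.5,0,0]],[50,[0,0,0],[-10.5,0,0]],[50,[0,0,0],[-10.5,0,0]],[50,[0,0,0],[-10.5,0,0]],[50,[0,0,0],[-10.5,0,0]],[50,[0,0,0],[-5.5,0,0]]]'; cat > st.py <<'E'
from h import *
import sys
np.set_printoptions(precision=4,suppress=True)
o=get_obs();M=R.from_quat(o['tool_rot']).as_matrix();print(M.round(3),o['q'].round(2),o['position'],o['time'])
if len(sys.argv)>4:
    v=np.array([float(a) for a in sys.argv[1:4]]);az=np.radians(float(sys.argv[4]));tl=np.radians(float(sys.argv[5])) if len(sys.argv)>5 else 0
    c,s=np.cos(az),np.sin(az)
    G=np.c_[[0,0,-1.],[c,s,0],[s,-c,0]]; G=G@R.from_rotvec([0,0,tl]).as_matrix()
    print('shift tool mm',(M.T@(v-o['position'])*1000).round(1),'turn deg',np.degrees(R.from_matrix(M.T@G).as_rotvec()).round(1))
E
python3 st.py .622 .283 .27 7.2
```

```text
time: 8.12
position: [0.4365, -0.1825, 0.3004]
tool_rot: [0.449, 0.529, -0.463, 0.551]
ft_force: [0.3, 0.1, -0.1]
grip_width: 0.0477
[[ 0.011  0.986  0.168]
 [-0.034  0.169 -0.985]
 [-0.999  0.005  0.036]] [-0.62  0.21  1.71 -0.02  1.19 -0.78] [ 0.4365 -0.1825  0.3004] 8.125
shift tool mm [  16.5  261.1 -428.5] turn deg [ 2.5  2.  -0.4]
```

```bash
python3 -m inch '[[50,[0,29,-48],[2.5,2,0]],[50,[0,29,-48],[0,0,0]],[50,[0,29,-48],[0,0,0]],[50,[0,29,-48],[0,0,0]],[50,[0,29,-48],[0,0,0]],[50,[0,29,-48],[0,0,0]],[50,[0,29,-48],[0,0,0]],[50,[0,29,-48],[0,0,0]],[50,[0,29,-44],[0,0,0]],[50,[0,0,0],[0,0,0]]]'; python3 st.py .622 .283 .22 7.2
python3 -c "
from h import *
b=shot('top');shot('side','s3.png')
for n in('side','top'):
  for t in ('lever_grip','tray_grip'): print(t,[(np.round(d['pixel'],1).tolist(),round(d['confidence'],2)) for d in imaging.tip_of(n,t)])
"
```

```text
time: 9.38
position: [0.6385, 0.2812, 0.2912]
tool_rot: [0.467, 0.529, -0.474, 0.527]
ft_force: [-0.2, -0.8, -1.4]
grip_width: 0.0498
[[-0.008  0.993  0.116]
 [-0.005  0.115 -0.993]
 [-1.    -0.009  0.004]] [ 0.26  0.58  1.14 -0.    1.43  0.14] [0.6385 0.2812 0.2912] 9.375
shift tool mm [ 71.3 -15.6  -4. ] turn deg [-0.6  0.2  0.5]
lever_grip [([269.0, 357.6], 0.9)]
tray_grip [([281.3, 167.5], 0.71)]
lever_grip [([414.5, 294.5], 0.65)]
tray_grip []
```

View pics/s3.png

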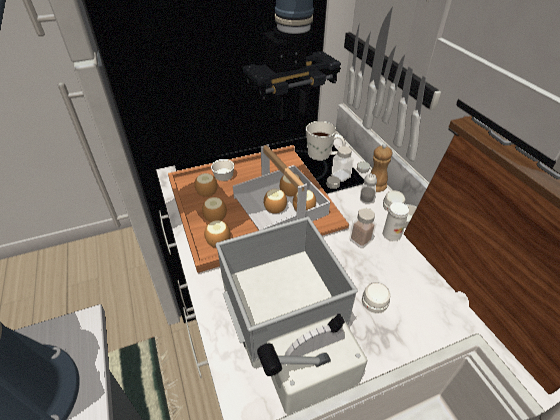

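The side view shows the lever parked, leaning toward the robot (grip at px 269,358). The gripper is above the tray handle and nothing else has moved.

```bash
python3 -m inch '[[50,[0,-16,-4],[-0.6,0,0.5]],[50,[0,0,0],[0,0,0]],[50,[45,0,0],[0,0,0]],[50,[30,0,0],[0,0,0]],[50,[0,0,0],[0,0,0]]]'; python3 st.py .622 .283 .131 7.2
```

```text
time: 10.3
position: [0.6251, 0.2739, 0.2206]
tool_rot: [0.472, 0.524, -0.469, 0.531]
ft_force: [-1.4, -0.4, -0.2]
grip_width: 0.0502
[[ 0.009  0.993  0.114]
 [-0.004  0.114 -0.994]
 [-1.     0.009  0.005]] [ 0.25  0.61  1.28 -0.01  1.24  0.14] [0.6251 0.2739 0.2206] 10.3
shift tool mm [89.5 -2.9 -9.8] turn deg [-0.7  0.3 -0.5]
```

```bash
python3 -m inch '[[50,[40,-2,-9],[0,0,0]],[50,[35,-1,0],[0,0,0]],[50,[15,0,0],[0,0,0]],[50,[0,0,0],[0,0,0]]]'; python3 st.py .622 .283 .131 7.2; python3 -m inch '[[5,[0,0,0],[0,0,0]],[5,[0,0,0],[0,0,0]],[5,[0,0,0],[0,0,0]],[5,[0,0,0],[0,0,0]],[5,[0,0,0],[0,0,0]],[5,[0,0,0],[0,0,0]]]' 55
```

```text
time: 10.8
position: [0.6292, 0.2821, 0.1358]
tool_rot: [0.477, 0.521, -0.466, 0.533]
ft_force: [1.2, 0.1, 0.9]
grip_width: 0.0501
[[ 0.023  0.994  0.111]
 [-0.     0.111 -0.994]
 [-1.     0.023  0.003]] [ 0.26  0.7   1.35 -0.01  1.07  0.16] [0.6292 0.2821 0.1358] 10.8
shift tool mm [ 4.7 -7.2 -1.7] turn deg [-0.8  0.2 -1.3]
time: 11.55
position: [0.629, 0.2822, 0.1397]
tool_rot: [0.477, 0.521, -0.466, 0.533]
ft_force: [-0.2, -0.7, -0.5]
grip_width: 0.0135
```

```bash
python3 -m inch '[[30,[0,0,0],[0,0,0]],[30,[0,0,0],[0,0,0]],[30,[5,-3,0],[0,0,-1.2]],[30,[4,0,0],[0,0,0]],[30,[4,0,0],[0,0,0]],[5,[0,0,0],[0,0,0]],[5,[0,0,0],[0,0,0]],[5,[0,0,0],[0,0,0]],[5,[0,0,0],[0,0,0]],[5,[0,0,0],[0,0,0]]]' 58; python3 -m inch '[[5,[-15,0,0],[0,0,0]],[5,[-40,0,0],[0,0,0]],[5,[-50,0,0],[0,0,0]],[5,[-50,0,0],[0,0,0]],[5,[-30,0,0],[0,0,0]],[5,[0,0,0],[0,0,0]]]' ; python3 st.py  .56 0 .33 0
python3 -c "
from h import *
a=shot('side')[20:260,160:420];b=shot('top')[150:310,100:340]
cv2.imwrite('pics/l4.png',np.hstack([cv2.resize(a,(400,400)),cv2.resize(b,(400,400))])[:,:,::-1])"
```

```text
time: 12.8
position: [0.6291, 0.2823, 0.1268]
tool_rot: [0.473, 0.524, -0.47, 0.53]
ft_force: [-0.5, 0.0, -0.8]
grip_width: 0.0132
time: 13.55
position: [0.6231, 0.2815, 0.3121]
tool_rot: [0.468, 0.528, -0.475, 0.526]
ft_force: [0.7, 0.5, -6.2]
grip_width: 0.0133
[[-0.009  0.994  0.11 ]
 [-0.005  0.11  -0.994]
 [-1.    -0.009  0.004]] [ 0.26  0.54  1.15 -0.    1.46  0.15] [0.6231 0.2815 0.3121] 13.55
shift tool mm [-15.9 -93.9 272.9] turn deg [6.3 0.3 0.5]
```

View pics/l4.png

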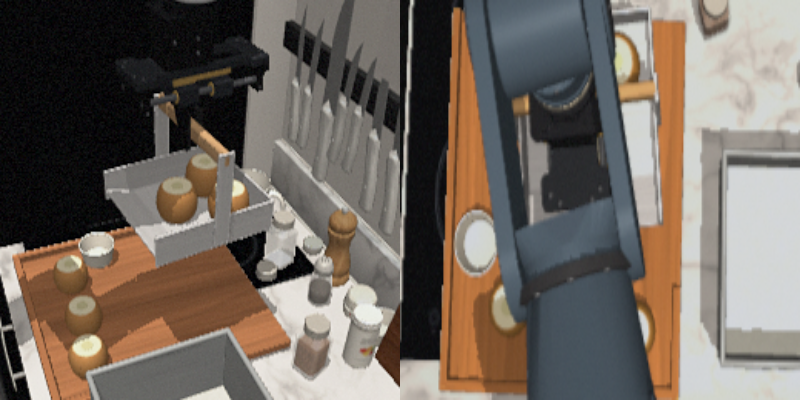

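Both views show the tray held level above the board with all three onions in it. Next I'll carry it over the hopper.

```bash
python3 -m inch '[[5,[0,0,10],[3,0,0]],[5,[0,3,25],[3.3,0,0]],[5,[0,6,32],[0,0,0]],[5,[0,6,36],[0,0,0]],[5,[0,6,36],[0,0,0]],[5,[0,6,36],[0,0,0]],[5,[0,6,36],[0,0,0]],[5,[0,6,36],[0,0,0]],[5,[0,4,26],[0,0,0]],[5,[0,0,13],[0,0,0]],[5,[0,0,0],[0,0,0]]]' ; python3 st.py  .662 -.004 .298 0.5
```

```text
time: 15.02
position: [0.6543, -0.0276, 0.285]
tool_rot: [-0.486, -0.506, 0.523, -0.484]
ft_force: [-0.0, -0.1, -6.5]
grip_width: 0.0132
[[-0.06   0.998 -0.018]
 [-0.014 -0.019 -1.   ]
 [-0.998 -0.06   0.015]] [-0.2   0.54  1.23 -0.03  1.43 -0.18] [ 0.6543 -0.0276  0.285 ] 15.025
shift tool mm [-13.8   6.5 -23.6] turn deg [-1.6  0.8  3.5]
```

```bash
python3 -m inch '[[5,[-14,6,-23],[-1.6,0.8,3.5]],[5,[0,0,0],[0,0,0]],[5,[-5,-8,0],[0,0,5]],[5,[-5,-9,0],[0,0,5]],[5,[-5,-9,0],[0,0,5]],[5,[-5,-9,0],[0,0,5]],[5,[-5,-9,0],[0,0,5]],[5,[0,0,0],[0,0,0]]]' ; python3 st.py  .615 -.004 .322 0.5 25
```

```text
time: 16.02
position: [0.6022, 0.0027, 0.3069]
tool_rot: [0.591, 0.391, -0.378, 0.596]
ft_force: [0.1, 0.5, -6.2]
grip_width: 0.0135
[[ 0.408  0.913  0.019]
 [ 0.011  0.015 -1.   ]
 [-0.913  0.408 -0.004]] [-0.24  0.25  1.72  0.15  0.77 -0.34] [0.6022 0.0027 0.3069] 16.025
shift tool mm [-8.7 17.7  6.9] turn deg [ 0.4 -0.4  0.9]
```

```bash
python3 -m inch '[[5,[-9,17,7],[0.4,-0.4,0.9]],[5,[-5,-10,0],[0,0,5]],[5,[-6,-9,0],[0,0,5]],[5,[-7,-9,0],[0,0,5]],[5,[-8,-8,0],[0,0,5]],[5,[0,0,0],[0,0,0]],[5,[0,0,0],[0,0,0]]]' ; python3 st.py  .535 -.004 .319 0.5 60; python3 -c "
from h import *
a=shot('side')[100:360,160:420];b=shot('top')[150:310,220:440]
cv2.imwrite('pics/l5.png',np.hstack([cv2.resize(a,(400,400)),cv2.resize(b,(400,400))])[:,:,::-1])"
```

```text
time: 16.9
position: [0.5905, -0.0071, 0.3378]
tool_rot: [0.651, 0.273, -0.262, 0.658]
ft_force: [0.7, -0.4, -1.8]
grip_width: 0.013
[[ 0.713  0.701  0.017]
 [ 0.01   0.015 -1.   ]
 [-0.701  0.713  0.004]] [-0.33  0.14  1.99  0.79  0.34 -1.01] [ 0.5905 -0.0071  0.3378] 16.9
shift tool mm [-26.4 -52.2  -4.1] turn deg [ 0.5 -0.3 14.5]
```

View pics/l5.png

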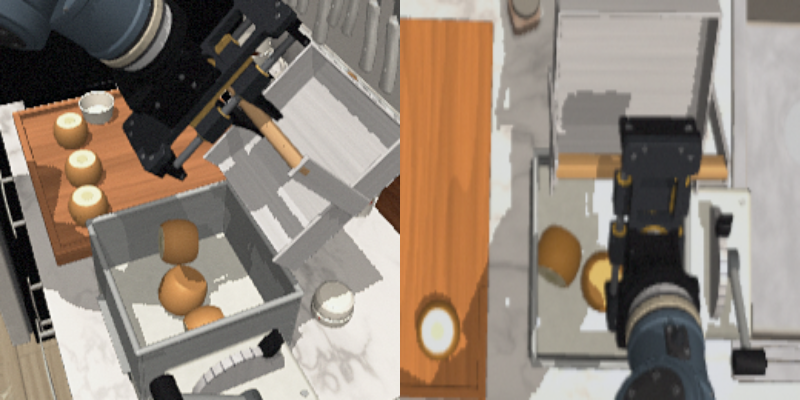

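Both views show the tray empty and all three of its onions in the hopper, with the lever still parked. I'll level the tray and carry it back.

```bash
python3 -m inch '[[5,[0,0,0],[0,0,-8]],[5,[-8,0,0],[0,0,-9]],[5,[-8,0,0],[0,0,-9]],[5,[0,4,0],[0,0,-9]],[5,[0,8,0],[0,0,-9]],[5,[0,8,0],[0,0,-2]],[5,[0,0,0],[0,0,0]]]' ; python3 st.py  .64 .283 .28 4
```

```text
time: 17.88
position: [0.6098, -0.0044, 0.3601]
tool_rot: [0.502, 0.496, -0.489, 0.513]
ft_force: [-1.0, -0.3, -3.5]
grip_width: 0.0134
[[ 0.029  0.999  0.019]
 [-0.003  0.019 -1.   ]
 [-1.     0.029  0.003]] [-0.19  0.37  1.31  0.    1.43 -0.21] [ 0.6098 -0.0044  0.3601] 17.875
shift tool mm [  80.1   33.2 -287.1] turn deg [-2.9  0.2 -1.7]
```

```bash
python3 -m inch '[[5,[0,4,-30],[-2.9,0,-1.7]],[5,[5,4,-45],[0,0,0]],[5,[5,5,-50],[0,0,0]],[5,[5,5,-50],[0,0,0]],[5,[5,5,-50],[0,0,0]],[5,[20,5,-40],[0,0,0]],[5,[20,3,-12],[0,0,0]],[5,[0,0,0],[0,0,0]]]' ; python3 st.py  .64 .283 .145 4
```

```text
time: 18.88
position: [0.6278, 0.2786, 0.3002]
tool_rot: [0.486, 0.508, -0.483, 0.521]
ft_force: [-0.2, -1.0, -3.8]
grip_width: 0.0133
[[ 0.017  0.998  0.06 ]
 [-0.009  0.06  -0.998]
 [-1.     0.017  0.01 ]] [ 0.26  0.54  1.18 -0.01  1.41  0.2 ] [0.6278 0.2786 0.3002] 18.875
shift tool mm [155.4   9.9  -5.3] turn deg [-0.6  0.6 -1. ]
```

```bash
python3 -m inch '[[5,[40,5,-5],[0,0.6,-1]],[5,[50,4,0],[0,0,0]],[5,[45,0,0],[0,0,0]],[5,[15,0,0],[0,0,0]],[5,[0,0,0],[0,0,0]]]' ; python3 st.py  .64 .283 .127 4
```

```text
time: 19.5
position: [0.6447, 0.2768, 0.155]
tool_rot: [0.49, 0.509, -0.484, 0.517]
ft_force: [0.1, -0.7, -2.9]
grip_width: 0.0131
[[ 0.014  0.999  0.052]
 [-0.001  0.052 -0.999]
 [-1.     0.014  0.002]] [ 0.25  0.7   1.29 -0.    1.14  0.2 ] [0.6447 0.2768 0.155 ] 19.5
shift tool mm [27.9 -4.8 -6.5] turn deg [-1.   0.1 -0.8]
```

```bash
python3 -m inch '[[5,[14,0,0],[0,0,-0.8]],[5,[8,0,0],[0,0,0]],[5,[4,0,0],[0,0,0]],[5,[3,0,0],[0,0,0]],[5,[0,0,0],[0,0,0]]]'; python3 -m inch '[[5,[2,0,0],[0,0,0]]]'
```

```text
time: 20.12
position: [0.649, 0.2773, 0.1305]
tool_rot: [0.49, 0.51, -0.484, 0.515]
ft_force: [-0.3, 0.3, -4.4]
grip_width: 0.0134
time: 20.25
position: [0.6493, 0.2775, 0.1289]
tool_rot: [0.49, 0.51, -0.484, 0.515]
ft_force: [0.1, 0.2, -2.8]
grip_width: 0.0135
```

```bash
python3 -m inch '[[5,[2,0,0],[0,0,0]],[5,[2,0,0],[0,0,0]],[30,[0,0,0],[0,0,0]],[40,[0,0,0],[0,0,0]],[40,[0,0,0],[0,0,0]],[40,[-25,0,0],[0,0,0]],[75,[-50,0,0],[0,0,0]],[75,[-55,0,0],[0,0,0]],[75,[0,-50,0],[0,0,0]],[75,[0,-55,0],[0,0,0]],[75,[0,-55,0],[0,0,0]],[75,[0,0,0],[0,0,0]]]'; python3 -c "
from h import *
a=shot('side','s6.png');b=shot('top','t6.png')
for n in('side','top'):
  for t in ('lever_grip','tray_grip','loose_onion_1_c','tray_onion_1_c'): print(n,t,[(np.round(d['pixel'],1).tolist(),round(d['confidence'],2)) for d in imaging.tip_of(n,t)])
"
```

```text
time: 21.75
position: [0.4859, 0.2689, 0.2586]
tool_rot: [0.493, 0.508, -0.482, 0.517]
ft_force: [0.4, 1.1, -0.4]
grip_width: 0.0747
side lever_grip [([268.8, 358.9], 0.85)]
side tray_grip [([292.1, 164.8], 0.84)]
side loose_onion_1_c [([204.7, 188.2], 0.56)]
side tray_onion_1_c [([261.1, 263.2], 0.55)]
top lever_grip [([415.4, 293.2], 0.86), ([220.1, 186.4], 0.47), ([332.1, 265.9], 0.34)]
top tray_grip [([217.4, 190.6], 0.89)]
top loose_onion_1_c []
top tray_onion_1_c [([224.0, 195.4], 0.62), ([312.8, 260.0], 0.61)]
```

View pics/s6.png

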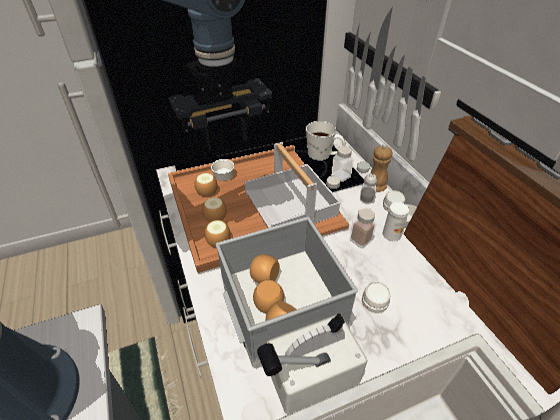

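The tray stands flat on the board and the lever is parked. The three tray onions lie along the hopper's front-right, so its back-left floor is free. The loose onions are unmoved at side px (205,186), (214,211) and (217,232).

```bash
python3 st.py .4453 .3072 .10 3; python3 -c "
from h import *
for X in ((.4499,.4115,.068),(.4453,.3072,.068),(.4316,.2214,.068)): print(proj('side',X))
for p in ((205.5,178.5),(213.5,203),(217,227)): print(onz('side',p,.068))"
```

```text
[[ 0.025  0.999  0.048]
 [ 0.005  0.048 -0.999]
 [-1.     0.025 -0.003]] [ 0.3   0.39  1.57 -0.    1.16  0.26] [0.4925 0.2694 0.259 ] 22.25
shift tool mm [158.  -49.2 -39.5] turn deg [-0.2 -0.2 -1.4]
[205.49853627 178.20523597]
[213.6104025  202.77368453]
[217.15091069 227.00752258]
[0.4496005 0.4102505 0.068    ]
[0.44482865 0.30647559 0.068     ]
[0.43127669 0.22155364 0.068     ]
```

```bash
python3 -c "
import cv2
a=cv2.imread('pics/s6.png')[150:330,160:370];cv2.imwrite('pics/s6c.png',cv2.resize(a,None,fx=3.3,fy=3.3))"
```

```text
(no output)
```

View pics/s6c.png

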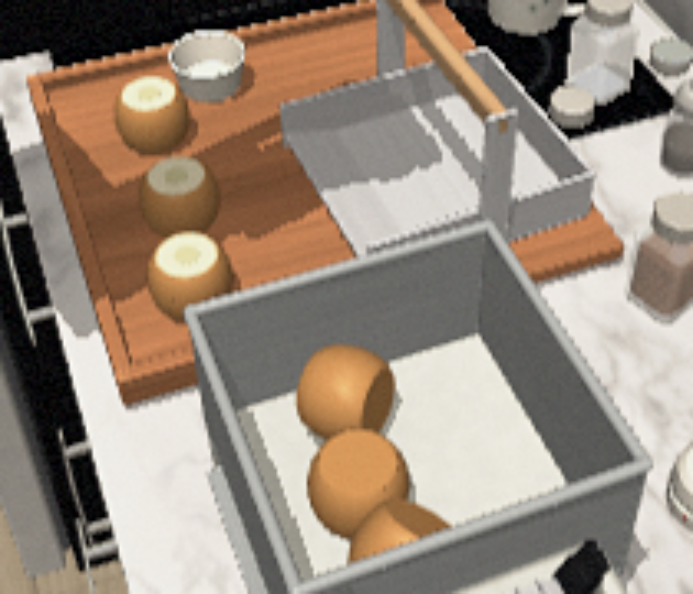

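```bash
python3 -m inch '[[76,[20,-25,-20],[0,0,-1.4]],[76,[40,-24,-19],[0,0,0]],[76,[50,0,0],[0,0,0]],[76,[45,0,0],[0,0,0]],[76,[0,0,0],[0,0,0]]]'; python3 st.py .4453 .3072 .028 3
```

```text
time: 22.88
position: [0.4458, 0.3089, 0.1008]
tool_rot: [0.491, 0.511, -0.485, 0.512]
ft_force: [-0.3, -0.0, -0.2]
grip_width: 0.0758
[[ 0.006  0.999  0.047]
 [ 0.006  0.047 -0.999]
 [-1.     0.006 -0.006]] [0.4  0.59 1.75 0.   0.79 0.35] [0.4458 0.3089 0.1008] 22.875
shift tool mm [72.8 -1.1  2.1] turn deg [-0.3 -0.3 -0.4]
```

```bash
python3 -m inch '[[76,[40,-1,2],[0,0,0]],[76,[25,0,0],[0,0,0]],[76,[7,0,0],[0,0,0]],[76,[0,0,0],[0,0,0]],[40,[0,0,0],[0,0,0]],[40,[0,0,0],[0,0,0]],[40,[0,0,0],[0,0,0]],[40,[0,0,0],[0,0,0]]]' 15; python3 -m inch '[[40,[-30,0,0],[0,0,0]],[40,[-60,0,0],[0,0,0]],[40,[-60,0,0],[0,0,0]],[40,[-50,0,0],[0,0,0]],[40,[0,0,0],[0,0,0]]]' ; python3 st.py .545 .04 .23 0
```

```text
time: 23.88
position: [0.4548, 0.3108, 0.0371]
tool_rot: [0.498, 0.508, -0.479, 0.514]
ft_force: [-0.6, 0.2, -1.0]
grip_width: 0.0604
time: 24.5
position: [0.45, 0.3079, 0.2421]
tool_rot: [0.497, 0.509, -0.48, 0.514]
ft_force: [0.9, -0.8, -2.0]
grip_width: 0.0603
[[ 0.023  0.999  0.046]
 [ 0.013  0.045 -0.999]
 [-1.     0.023 -0.012]] [0.39 0.39 1.63 0.   1.1  0.35] [0.45   0.3079 0.2421] 24.5
shift tool mm [ 10.8  82.4 272.1] turn deg [ 2.6 -0.7 -1.3]
```

```bash
python3 -m inch '[[40,[0,15,40],[2.6,0,-1.3]],[40,[0,15,48],[0,0,0]],[40,[0,15,48],[0,0,0]],[40,[0,15,48],[0,0,0]],[40,[0,15,48],[0,0,0]],[40,[0,8,36],[0,0,0]],[40,[0,0,0],[0,0,0]]]' ; python3 st.py .545 .045 .13 0
```

```text
time: 25.38
position: [0.5314, 0.0331, 0.2289]
tool_rot: [0.499, 0.508, -0.5, 0.493]
ft_force: [-0.4, 0.0, -0.6]
grip_width: 0.0604
[[-0.017  1.     0.002]
 [ 0.013  0.002 -1.   ]
 [-1.    -0.017 -0.013]] [-0.15  0.4   1.65  0.01  1.11 -0.16] [0.5314 0.0331 0.2289] 25.375
shift tool mm [ 98.8  15.3 -10.6] turn deg [ 0.1 -0.7  1. ]
```

```bash
python3 -m inch '[[40,[0,10,-11],[0,0,1]],[40,[0,0,0],[0,0,0]],[40,[40,0,0],[0,0,0]],[40,[40,0,0],[0,0,0]],[40,[16,0,0],[0,0,0]],[40,[0,0,0],[0,0,0]]]'; python3 -m inch '[[70,[0,0,0],[0,0,0]],[70,[0,0,0],[0,0,0]],[70,[0,0,0],[0,0,0]],[70,[-50,0,0],[0,0,0]],[70,[-55,0,0],[0,0,0]],[76,[0,0,-50],[0,0,0]],[76,[0,0,-50],[0,0,0]],[76,[0,-15,-50],[0,0,0]],[76,[0,-25,-30],[0,0,0]],[76,[0,0,0],[0,0,0]]]'; python3 st.py .4316 .2214 .1 -40
python3 -c "
from h import *
a=shot('side','s7.png')
print([(np.round(d['pixel'],1).tolist(),round(d['confidence'],2)) for d in imaging.tip_of('side','loose_onion_1_c')])"
```

```text
time: 26.12
position: [0.5397, 0.0539, 0.1291]
tool_rot: [0.501, 0.507, -0.494, 0.499]
ft_force: [-0.5, 0.2, -0.9]
grip_width: 0.0606
time: 27.38
position: [0.5021, 0.237, 0.2483]
tool_rot: [0.506, 0.502, -0.489, 0.503]
ft_force: [-0.4, -0.5, -0.5]
grip_width: 0.0757
[[ 0.018  1.     0.009]
 [ 0.017  0.009 -1.   ]
 [-1.     0.019 -0.016]] [0.23 0.39 1.6  0.01 1.13 0.22] [0.5021 0.237  0.2483] 27.375
shift tool mm [146.7 -73.3  17.4] turn deg [40.5 -1.3 -0.7]
[([203.4, 184.6], 0.87)]
```

View pics/s7.png

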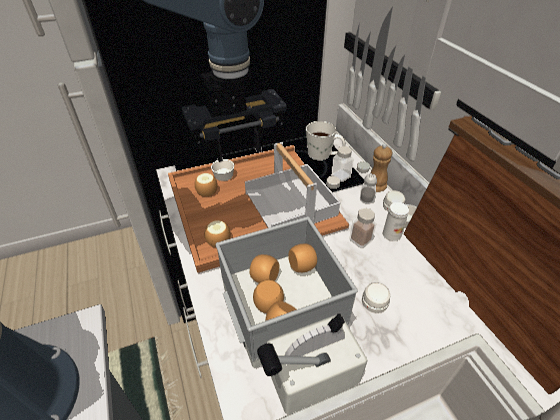

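Four onions are now in the hopper. The two loose ones left are at side px (205,184) and (217,232), unmoved.

```bash
python3 -m inch '[[76,[10,-37,8],[0,0,0]],[76,[10,-37,8],[0,0,0]],[76,[25,0,0],[10,0,0]],[76,[25,0,0],[10,0,0]],[76,[25,0,0],[10,0,0]],[76,[20,0,0],[10,0,0]],[76,[0,0,0],[0,0,0]]]'; python3 st.py .4316 .2214 .028 -40
```

```text
time: 28.35
position: [0.442, 0.2122, 0.131]
tool_rot: [0.658, 0.29, -0.632, 0.289]
ft_force: [-0.4, -0.2, 0.4]
grip_width: 0.0759
[[ 0.033  0.747 -0.664]
 [ 0.016 -0.665 -0.747]
 [-0.999  0.015 -0.034]] [0.21 0.48 1.88 0.01 0.74 0.93] [0.442  0.2122 0.131 ] 28.35
shift tool mm [102.8 -15.4   3.6] turn deg [-1.7 -1.9 -0.9]
```

```bash
python3 -m inch '[[76,[20,-15,3],[-1.7,-1.9,-0.9]],[76,[20,0,0],[0,0,0]],[76,[0,0,0],[0,0,0]]]'; python3 st.py .4316 .2214 .03 -40
```

```text
time: 28.72
position: [0.4343, 0.2189, 0.0926]
tool_rot: [0.642, 0.3, -0.638, 0.301]
ft_force: [-1.0, -1.1, 0.3]
grip_width: 0.0759
[[ 0.006  0.77  -0.638]
 [ 0.002 -0.638 -0.77 ]
 [-1.     0.004 -0.005]] [0.24 0.56 1.9  0.   0.68 0.93] [0.4343 0.2189 0.0926] 28.725
shift tool mm [62.6 -3.9  0.1] turn deg [ 0.4 -0.3 -0.2]
```

```bash
python3 -m inch '[[76,[25,-5,0],[0,0,-0.5]],[76,[20,-2,0],[0,0,-0.5]],[76,[12,-1,0],[0,0,0]],[76,[6,0,0],[0,0,0]],[40,[0,0,0],[0,0,0]],[40,[0,0,0],[0,0,0]],[40,[0,0,0],[0,0,0]],[40,[0,0,0],[0,0,0]]]'; python3 st.py; python3 -m inch '[[40,[-30,0,0],[0,0,0]],[40,[-60,0,0],[0,0,0]],[40,[-60,0,0],[0,0,0]],[40,[-50,0,0],[0,0,0]],[40,[0,0,0],[0,0,0]]]' ; python3 st.py .542 -.025 .23 0
```

```text
time: 29.72
position: [0.4358, 0.2246, 0.0346]
tool_rot: [0.644, 0.306, -0.634, 0.298]
ft_force: [-0.5, -0.4, -0.8]
grip_width: 0.0607
[[ 0.008  0.773 -0.634]
 [ 0.016 -0.634 -0.773]
 [-1.    -0.004 -0.017]] [0.24 0.67 1.92 0.03 0.54 0.9 ] [0.4358 0.2246 0.0346] 29.725
time: 30.35
position: [0.4343, 0.2213, 0.2404]
tool_rot: [0.644, 0.306, -0.635, 0.298]
ft_force: [1.4, 0.5, -1.3]
grip_width: 0.0609
[[ 0.007  0.773 -0.634]
 [ 0.016 -0.634 -0.773]
 [-1.    -0.005 -0.017]] [0.23 0.31 1.76 0.02 1.06 0.91] [0.4343 0.2213 0.2404] 30.35
shift tool mm [  7.2 239.5 122.2] turn deg [-39.4  -1.   -0.1]
```

```bash
python3 -m inch '[[40,[0,0,0],[-10,0,0]],[40,[0,0,0],[-10,0,0]],[40,[0,0,0],[-10,0,0]],[40,[0,0,0],[-10,0,0]],[40,[0,20,45],[0,0,0]],[40,[0,20,48],[0,0,0]],[40,[0,20,48],[0,0,0]],[40,[0,20,48],[0,0,0]],[40,[0,20,48],[0,0,0]],[40,[0,10,30],[0,0,0]],[40,[0,0,0],[0,0,0]]]' ; python3 st.py .542 -.035 .13 0
```

```text
time: 31.72
position: [0.5449, -0.0491, 0.2187]
tool_rot: [0.489, 0.52, -0.492, 0.499]
ft_force: [0.2, -0.2, -2.2]
grip_width: 0.0604
[[-0.025  0.999  0.038]
 [ 0.017  0.039 -0.999]
 [-1.    -0.024 -0.018]] [-0.3   0.44  1.61  0.01  1.12 -0.34] [ 0.5449 -0.0491  0.2187] 31.725
shift tool mm [ 88.9  -0.2 -12.6] turn deg [ 2.2 -1.   1.4]
```

```bash
python3 -m inch '[[40,[10,0,-13],[2,-1,1.4]],[40,[0,0,0],[0,0,0]],[40,[40,-2,0],[0,0,0]],[40,[35,-2,0],[0,0,0]],[40,[0,0,0],[0,0,0]]]'; python3 st.py; python3 -m inch '[[70,[0,0,0],[0,0,0]],[70,[0,0,0],[0,0,0]],[70,[0,0,0],[0,0,0]],[70,[-50,0,0],[0,0,0]],[70,[-55,0,0],[0,0,0]],[76,[0,0,-55],[0,0,0]],[76,[0,0,-55],[0,0,0]],[76,[0,0,-55],[0,0,0]],[76,[0,0,-55],[0,0,0]],[76,[0,-15,-55],[0,0,0]],[76,[0,-20,-55],[0,0,0]],[76,[0,0,0],[0,0,0]]]'; python3 st.py .4499 .4115 .1 0
python3 -c "
from h import *
a=shot('side','s8.png')
print([(np.round(d['pixel'],1).tolist(),round(d['confidence'],2)) for d in imaging.tip_of('side','loose_onion_1_c')])"
```

```text
time: 32.35
position: [0.5366, -0.0324, 0.1299]
tool_rot: [0.497, 0.504, -0.499, 0.5]
ft_force: [-0.1, 0.6, -1.0]
grip_width: 0.0606
[[-0.006  1.     0.008]
 [ 0.002  0.008 -1.   ]
 [-1.    -0.006 -0.003]] [-0.27  0.55  1.73  0.    0.87 -0.28] [ 0.5366 -0.0324  0.1299] 32.35
time: 33.85
position: [0.5077, 0.3058, 0.2518]
tool_rot: [0.505, 0.496, -0.492, 0.506]
ft_force: [-0.1, -0.6, 0.1]
grip_width: 0.076
[[ 0.023  1.     0.005]
 [ 0.003  0.005 -1.   ]
 [-1.     0.023 -0.003]] [ 0.36  0.44  1.5  -0.01  1.18  0.35] [0.5077 0.3058 0.2518] 33.85
shift tool mm [ 150.7  -60.8 -105.5] turn deg [ 0.3 -0.2 -1.3]
[([205.9, 189.6], 0.73), ([293.9, 204.3], 0.53)]
```

View pics/s8.png

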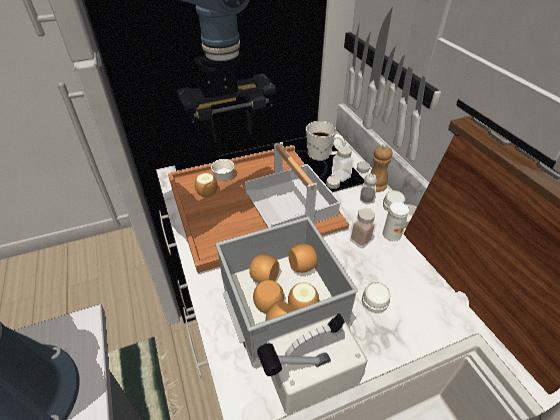

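Five onions are in the hopper. The last loose one is still at side px (205,184).

```bash
python3 -m inch '[[76,[20,-20,-40],[0,0,-1.3]],[76,[40,-20,-40],[0,0,0]],[76,[45,-20,-25],[0,0,0]],[76,[45,0,0],[0,0,0]],[76,[0,0,0],[0,0,0]]]'; python3 st.py .4499 .4115 .03 0
```

```text
time: 34.58
position: [0.4587, 0.4037, 0.1013]
tool_rot: [0.507, 0.495, -0.5, 0.499]
ft_force: [-0.4, -0.5, -0.6]
grip_width: 0.0765
[[ 0.011  1.    -0.012]
 [ 0.003 -0.012 -1.   ]
 [-1.     0.011 -0.003]] [ 0.54  0.66  1.58 -0.    0.89  0.56] [0.4587 0.4037 0.1013] 34.575
shift tool mm [71.3 -9.7 -7.4] turn deg [-0.7 -0.2 -0.6]
```

```bash
python3 -m inch '[[76,[20,-10,-7],[0,0,-0.6]],[76,[25,-4,0],[0,0,-0.4]],[76,[20,-3,0],[0,0,-0.4]],[76,[8,-2,0],[0,0,0]],[40,[0,0,0],[0,0,0]],[40,[0,0,0],[0,0,0]],[40,[0,0,0],[0,0,0]],[40,[0,0,0],[0,0,0]]]'; python3 -m inch '[[40,[-30,0,0],[0,0,0]],[40,[-60,0,0],[0,0,0]],[40,[-60,0,0],[0,0,0]],[40,[-50,0,0],[0,0,0]],[40,[0,0,0],[0,0,0]]]' ; python3 st.py .53 .02 .24 0; python3 -c "
from h import *
b=shot('top');a=shot('side')
cv2.imwrite('pics/l9.png',np.hstack([cv2.resize(a[140:380,160:400],(400,400)),cv2.resize(b[190:310,270:390],(400,400),interpolation=2)])[:,:,::-1])"
```

```text
time: 35.58
position: [0.4467, 0.4127, 0.0327]
tool_rot: [0.507, 0.499, -0.502, 0.492]
ft_force: [0.7, -0.8, -0.0]
grip_width: 0.0612
time: 36.2
position: [0.4471, 0.4104, 0.2387]
tool_rot: [0.507, 0.499, -0.503, 0.492]
ft_force: [0.3, -0.3, -1.6]
grip_width: 0.0604
[[-0.003  1.    -0.019]
 [ 0.011 -0.019 -1.   ]
 [-1.    -0.003 -0.011]] [0.55 0.48 1.47 0.01 1.19 0.57] [0.4471 0.4104 0.2387] 36.2
shift tool mm [ -5.9  90.2 388.7] turn deg [-1.1 -0.6  0.2]
```

View pics/l9.png

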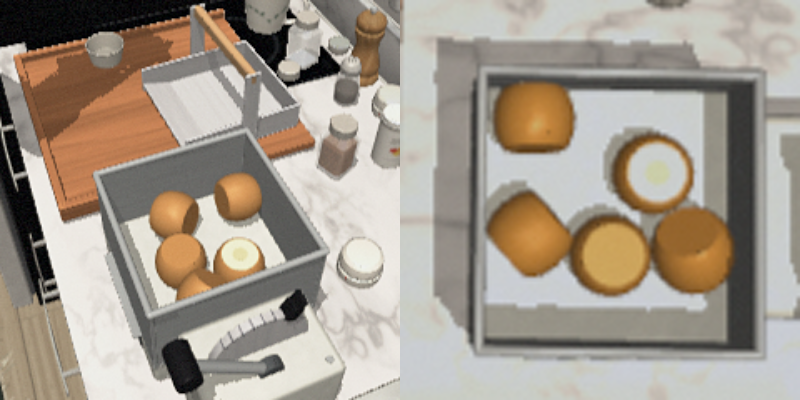

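The tray is empty and flat, the board is clear of onions, and five lie in the hopper. In the top crop the free spot is the back middle, near (205,105), so I'll drop the sixth there.

```bash
python3 -c "
from h import *
print(onz('top',(332.4,220),.08))"; python3 -m inch '[[40,[0,10,45],[-1,0,0]],[40,[0,12,50],[0,0,0]],[40,[0,12,50],[0,0,0]],[40,[0,12,50],[0,0,0]],[40,[0,12,50],[0,0,0]],[40,[0,12,50],[0,0,0]],[40,[0,12,50],[0,0,0]],[40,[0,8,36],[0,0,0]],[40,[0,0,0],[0,0,0]]]' ; python3 st.py .546 .01 .135 0
```

```text
[ 0.59167172 -0.0021664   0.08      ]
time: 37.42
position: [0.5226, 0.015, 0.2088]
tool_rot: [0.486, 0.514, -0.512, 0.486]
ft_force: [-0.9, 0.6, -1.6]
grip_width: 0.0609
[[-0.054  0.999  0.002]
 [ 0.002  0.002 -1.   ]
 [-0.999 -0.054 -0.002]] [-0.18  0.43  1.66 -0.01  1.1  -0.18] [0.5226 0.015  0.2088] 37.425
shift tool mm [72.5 27.4  5.1] turn deg [ 0.1 -0.1  3.1]
```

```bash
python3 -m inch '[[40,[0,24,13],[0,0,3]],[40,[0,0,0],[0,0,0]],[40,[30,0,0],[0,0,0]],[40,[35,0,0],[0,0,0]],[40,[5,0,0],[0,0,0]],[40,[0,0,0],[0,0,0]]]'; python3 st.py .547 0 .135 0
```

```text
time: 38.17
position: [0.5371, 0.0095, 0.1301]
tool_rot: [0.495, 0.509, -0.502, 0.493]
ft_force: [-0.0, -0.3, -1.0]
grip_width: 0.0609
[[-0.022  1.     0.005]
 [ 0.009  0.005 -1.   ]
 [-1.    -0.022 -0.009]] [-0.19  0.55  1.72  0.01  0.89 -0.2 ] [0.5371 0.0095 0.1301] 38.175
shift tool mm [-5.2  9.8  9.5] turn deg [ 0.3 -0.5  1.3]
```

```bash
python3 -m inch '[[40,[0,9,9],[0,0,1.3]],[40,[0,0,0],[0,0,0]],[67,[0,0,0],[0,0,0]],[67,[0,0,0],[0,0,0]],[67,[0,0,0],[0,0,0]],[67,[-40,0,0],[0,0,0]],[67,[-55,0,0],[0,0,0]],[67,[-40,0,0],[0,0,0]],[67,[0,-50,0],[0,0,0]],[0,[0,-50,0],[0,0,0]],[0,[0,-10,0],[0,0,0]]]'; python3 st.py; python3 -c "
from h import *
b=shot('top','t10.png');a=shot('side','s10.png')
cv2.imwrite('pics/l10.png',np.hstack([cv2.resize(a[140:380,160:400],(400,400)),cv2.resize(b[150:310,270:430],(400,400),interpolation=2)])[:,:,::-1])"
```

```text
time: 39.55
position: [0.4366, -0.0021, 0.2725]
tool_rot: [0.503, 0.5, -0.494, 0.503]
ft_force: [-0.9, -0.8, 0.5]
grip_width: 0.0544
[[ 0.012  1.     0.006]
 [ 0.007  0.006 -1.   ]
 [-1.     0.012 -0.007]] [-0.27  0.2   1.82  0.01  1.11 -0.28] [ 0.4366 -0.0021  0.2725] 39.55
```

View pics/l10.png

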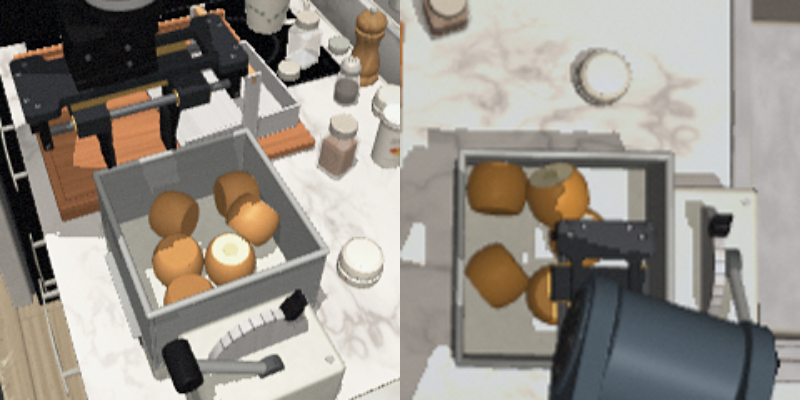

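All six onions are now in the hopper (five visible plus one under the gripper), the timer is in place and the lever is parked. Next I'll measure the marker angle.

```bash
python3 - <<'E'
from h import *
from scipy.optimize import least_squares
np.set_printoptions(precision=3,suppress=True)
D={}
for n in('side','top'):
  for t in('marker_tab','lever_grip','lever_pivot','hopper_mouth','timer_c','ramekin_c','tray_grip'):
    r=imaging.tip_of(n,t); D[n,t]=[d['pixel'] for d in r][:1]; print(n,t,[(np.round(d['pixel'],1).tolist(),round(d['confidence'],2)) for d in r[:2]])
  r=imaging.cut_out(n,'marker_tab'); print(n,'tab',[(np.round(d['box'],1).tolist(),round(d['confidence'],2),np.argwhere(d['pixels']).mean(0)[::-1].round(1)) for d in r[:2]])
for t in('marker_tab','lever_grip','lever_pivot'):
  if D['side',t] and D['top',t]: print(t,tri(D['side',t][0],D['top',t][0]))
y0=-.172
for th in(.4,.5,.55,.6,.65,.7,.8): print(th,[proj(n,[.506+.07*np.sin(th),y0+.026,.1+.07*np.cos(th)]).round(1) for n in('side','top')])
E
```

```text
side marker_tab [([338.7, 317.6], 0.73), ([377.7, 293.2], 0.66)]
side lever_grip [([270.6, 359.1], 0.92)]
side lever_pivot [([320.7, 354.6], 0.79)]
side hopper_mouth [([279.7, 262.7], 0.87)]
side timer_c [([375.8, 293.7], 0.98), ([280.1, 265.5], 0.44)]
side ramekin_c []
side tray_grip [([294.2, 163.4], 0.79)]
side tab [([336.8, 322.9, 16.4, 20.2], 0.56, array([335.7, 322.4]))]
top marker_tab [([399.5, 240.5], 0.56)]
top lever_grip []
top lever_pivot [([401.5, 258.9], 0.91)]
top hopper_mouth [([335.4, 253.1], 0.88)]
top timer_c [([350.7, 178.6], 0.63)]
top ramekin_c [([148.1, 249.2], 0.9), ([349.2, 181.1], 0.71)]
top tray_grip [([333.1, 229.4], 0.73), ([217.3, 186.9], 0.68)]
top tab [([397.6, 241.8, 6.6, 10.7], 0.65, array([397.5, 239.6]))]
marker_tab (array([ 0.542, -0.148,  0.172]), np.float64(4.054592972136382))
lever_pivot (array([ 0.503, -0.168,  0.115]), np.float64(8.0893149352456))
0.4 [array([331.6, 321.1]), array([398.3, 243.6])]
0.5 [array([334.9, 320.8]), array([398., 241.])]
0.55 [array([336.5, 320.8]), array([397.8, 239.7])]
0.6 [array([337.9, 320.8]), array([397.6, 238.5])]
0.65 [array([339.3, 320.9]), array([397.4, 237.3])]
0.7 [array([340.7, 321.1]), array([397.2, 236.2])]
0.8 [array([343.1, 321.6]), array([396.7, 234.2])]
```

```bash
python3 -m inch '[[0,[-20,0,45],[0,0,0]],[0,[0,-5,50],[0,0,0]],[0,[0,-10,50],[0,0,0]],[0,[0,-15,35],[10,0,0]],[0,[0,0,0],[10,0,0]],[0,[0,0,0],[10,0,0]],[0,[0,0,0],[10,0,0]],[0,[0,0,0],[10,0,0]],[0,[0,0,0],[10,0,0]],[0,[0,0,0],[10,0,0]],[0,[0,0,0],[10,0,0]],[0,[0,0,0],[10,0,0]]]'; python3 st.py .375 -.184 .22 -90
```

```text
time: 41.95
position: [0.4102, -0.1899, 0.292]
tool_rot: [0.713, -0.015, -0.701, -0.018]
ft_force: [0.0, -0.3, 0.7]
grip_width: 0.0005
[[ 0.016 -0.046 -0.999]
 [ 0.004 -0.999  0.046]
 [-1.    -0.005 -0.016]] [-0.69  0.2   1.76  0.01  1.17  0.92] [ 0.4102 -0.1899  0.292 ] 41.95
shift tool mm [71.5 -3.9 36.5] turn deg [-2.7 -0.9  0.3]
```

```bash
python3 -m inch '[[0,[0,-4,37],[-2.7,-0.9,0]],[0,[0,0,0],[0,0,0]],[0,[50,0,0],[0,0,0]],[0,[55,0,0],[0,0,0]],[0,[15,0,0],[0,0,0]],[0,[0,0,0],[0,0,0]]]'; python3 st.py .38 -.184 .168 -90
```

```text
time: 42.7
position: [0.3786, -0.1879, 0.1705]
tool_rot: [0.711, -0.002, -0.703, 0.001]
ft_force: [-0.3, 0.4, -0.1]
grip_width: 0.0004
[[ 0.011 -0.001 -1.   ]
 [-0.004 -1.     0.001]
 [-1.     0.004 -0.011]] [-0.73  0.34  1.98  0.01  0.8   0.84] [ 0.3786 -0.1879  0.1705] 42.7
shift tool mm [ 2.5 -3.9 -1.4] turn deg [-0.1 -0.6 -0.2]
```

```bash
python3 -m inch '[[0,[0,-4,-12],[0,0,0]],[0,[-13,0,-13],[0,0,0]],[0,[-8,0,-13],[0,0,0]],[0,[-7,0,-13],[0,0,0]],[0,[-5,0,-13],[0,0,0]],[0,[0,0,0],[0,0,0]]]'; python3 st.py .52 -.184 .206 -90;python3 -c "
from h import *
shot('side')
print([(np.round(d['pixel'],1).tolist(),round(d['confidence'],2)) for d in imaging.tip_of('side','lever_grip')])"
```

```text
time: 43.45
position: [0.4414, -0.183, 0.2106]
tool_rot: [-0.707, 0.001, 0.707, -0.004]
ft_force: [-0.2, 0.0, -0.5]
grip_width: 0.0003
[[-0.     0.004 -1.   ]
 [-0.008 -1.    -0.004]
 [-1.     0.008  0.   ]] [-0.62  0.35  1.81 -0.01  0.98  0.95] [ 0.4414 -0.183   0.2106] 43.45
shift tool mm [  4.6   1.3 -78.6] turn deg [ 0.2  0.  -0.5]
[([300.3, 336.7], 0.64)]
```

```bash
python3 -m inch '[[0,[0,0,-15],[0,0,0]],[0,[0,0,-15],[0,0,0]],[0,[0,0,-15],[0,0,0]],[0,[2,0,-14],[0,0,0]],[0,[4,0,-13],[0,0,0]],[0,[4,0,-13],[0,0,0]],[0,[0,0,0],[0,0,0]]]'; python3 st.py .54 -.184 .198 -90;python3 -c "
from h import *
shot('side');shot('top')
for n in('side','top'):print([(np.round(d['pixel'],1).tolist(),round(d['confidence'],2)) for d in imaging.tip_of(n,'lever_grip')])
for th in(.3,.4,.5,.55,.6): print(th,[proj(n,[.506+.12*np.sin(th),-.172,.1+.12*np.cos(th)]).round(1) for n in('side','top')])"
```

```text
time: 44.42
position: [0.5312, -0.1819, 0.1977]
tool_rot: [-0.706, 0.001, 0.708, -0.003]
ft_force: [-0.8, -0.0, 0.4]
grip_width: 0.0006
[[-0.003  0.004 -1.   ]
 [-0.006 -1.    -0.004]
 [-1.     0.006  0.003]] [-0.53  0.47  1.62 -0.01  1.05  1.05] [ 0.5312 -0.1819  0.1977] 44.425
shift tool mm [-0.3  2.1 -8.8] turn deg [ 0.2  0.2 -0.3]
[([356.4, 315.6], 0.73)]
[]
0.3 [array([347.9, 315.9]), array([415.7, 239.3])]
0.4 [array([354.2, 314.9]), array([415.2, 234.4])]
0.5 [array([360. , 314.5]), array([414.5, 229.8])]
0.55 [array([362.7, 314.4]), array([414.1, 227.6])]
0.6 [array([365.2, 314.5]), array([413.7, 225.4])]
```

```bash
python3 -m inch '[[0,[3,0,-7],[0,0,0]],[0,[3,0,-6],[0,0,0]],[0,[0,0,0],[0,0,0]]]'; python3 -m inch '[[0,[0,0,15],[0,0,0]],[0,[-20,0,50],[0,0,0]],[0,[-30,0,50],[0,0,0]],[0,[-30,40,20],[0,0,0]],[0,[0,55,0],[0,0,0]],[0,[0,55,0],[0,0,0]],[0,[0,55,0],[0,0,0]],[0,[0,55,0],[0,0,0]],[0,[0,0,0],[0,0,0]]]'; python3 -c "
from h import *
a=shot('side','s11.png');b=shot('top','t11.png')
for n in('side','top'):
  for t in('lever_grip','marker_tab','lever_pivot','tray_grip','timer_c','ramekin_c'):print(n,t,[(np.round(d['pixel'],1).tolist(),round(d['confidence'],2)) for d in imaging.tip_of(n,t)][:2])
A=cv2.resize(a[290:375,290:390],(470,400),interpolation=2);
B=cv2.resize(b[150:310,270:430],(330,330),interpolation=2);B=np.vstack([B,np.zeros((70,330,3),np.uint8)])
cv2.imwrite('pics/l11.png',np.hstack([A,B])[:,:,::-1])"
```

```text
time: 45.0
position: [0.5427, -0.182, 0.1924]
tool_rot: [-0.705, 0.001, 0.709, -0.003]
ft_force: [-0.5, -0.1, 0.4]
grip_width: 0.0005
time: 46.12
position: [0.3977, -0.4461, 0.2762]
tool_rot: [-0.706, 0.002, 0.708, -0.004]
ft_force: [-0.5, 0.9, -0.8]
grip_width: 0.0
side lever_grip [([263.0, 296.6], 0.46)]
side marker_tab [([341.1, 320.9], 0.58), ([282.4, 309.5], 0.31)]
side lever_pivot [([320.8, 356.9], 0.92), ([270.9, 320.5], 0.19)]
side tray_grip []
side timer_c [([337.2, 317.3], 0.31)]
side ramekin_c []
top lever_grip [([418.5, 230.1], 0.55)]
top marker_tab [([398.0, 239.8], 0.42)]
top lever_pivot [([399.7, 258.1], 0.65)]
top tray_grip [([216.7, 189.8], 0.63)]
top timer_c [([340.9, 245.6], 0.59)]
top ramekin_c [([144.8, 247.7], 0.9)]
```

View pics/l11.png

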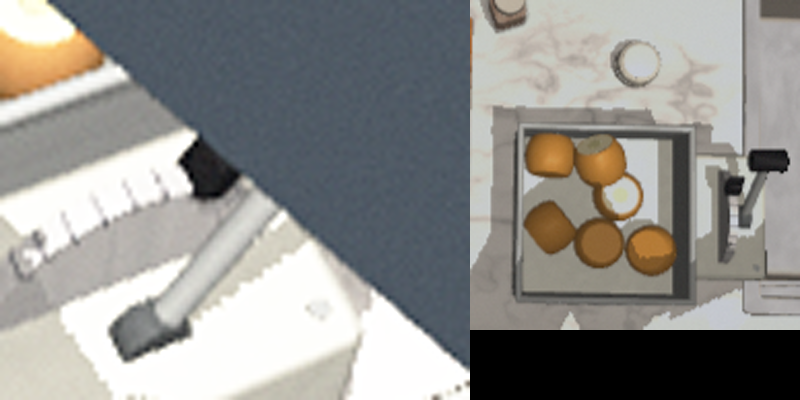

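Seen from above, six onions are in the hopper. The lever bar at top px (414.5,227.6) and the tab at (398.5,239.7) both give about 0.55 rad. The arm hides the grip in the side view, so I'll move it clear for a cross-check.

```bash
python3 -m inch '[[0,[0,35,48],[0,0,0]],[0,[0,35,48],[0,0,0]],[0,[0,35,48],[0,0,0]],[0,[0,35,48],[0,0,0]],[0,[0,0,0],[0,0,0]]]'; python3 - <<'E'
from h import *
from scipy.optimize import minimize_scalar
a=shot('side','s12.png');shot('top','t12.png')
for n in('side','top'):
  for t in('lever_grip','marker_tab','lever_pivot','timer_c','tray_grip','ramekin_c','spice_jar'):print(n,t,[(np.round(d['pixel'],1).tolist(),round(d['confidence'],2)) for d in imaging.tip_of(n,t)][:2])
  for t,l,dy in(('lever_grip',.12,0),('marker_tab',.07,.026)):
    r=imaging.cut_out(n,t)
    for d in r[:1]:
      m=np.argwhere(d['pixels']).mean(0)[::-1];g=np.linspace(0,.87,175)
      e=[np.linalg.norm(proj(n,[.506+l*np.sin(h),-.172+dy,.1+l*np.cos(h)])-m) for h in g]
      print(n,t,'mask',m.round(1),'angle',g[np.argmin(e)].round(3),'res px',round(min(e),1))
for im in('s12','t12'):
  g=cv2.imread(f'pics/{im}.png')
  w=g[290:350,320:390] if im[0]=='s' else g[215:260,390:430]
  m=(w.max(2)<50).astype(np.uint8);k,_,st,ce=cv2.connectedComponentsWithStats(m)
  print(im,[(st[i,4],(ce[i]+((320,290) if im[0]=='s' else (390,215))).round(1)) for i in range(1,k) if st[i,4]>15])
E
```

```text
time: 47.45
position: [0.2047, -0.5883, 0.2783]
tool_rot: [-0.706, -0.001, 0.708, -0.007]
ft_force: [-0.3, -0.1, -0.6]
grip_width: 0.0006
side lever_grip [([363.2, 317.3], 0.94)]
side marker_tab [([338.1, 322.8], 0.5)]
side lever_pivot [([319.6, 355.6], 0.78)]
side timer_c [([375.6, 295.8], 0.61)]
side tray_grip [([293.1, 165.6], 0.62), ([282.1, 309.8], 0.49)]
side ramekin_c [([222.6, 172.8], 0.61), ([293.7, 205.6], 0.17)]
side spice_jar [([358.5, 239.4], 0.95)]
side lever_grip mask [348.1 329.6] angle 0.26 res px 13.4
top lever_grip [([343.9, 242.6], 0.65), ([417.9, 227.2], 0.56)]
top marker_tab [([397.9, 238.9], 0.54)]
top lever_pivot [([401.2, 257.9], 0.72), ([330.0, 267.4], 0.45)]
top timer_c [([349.9, 179.5], 0.71)]
top tray_grip [([218.9, 190.2], 0.84)]
top ramekin_c [([146.6, 248.5], 0.97), ([328.2, 255.4], 0.63)]
top spice_jar [([284.6, 152.8], 0.55)]
top lever_grip mask [410.  236.6] angle 0.365 res px 5.4
top marker_tab mask [397.4 239.6] angle 0.555 res px 0.4
s12 [(np.int32(458), array([361.8, 314.3])), (np.int32(176), array([335.9, 323. ]))]
t12 [(np.int32(187), array([414.5, 227.6])), (np.int32(65), array([397.3, 239.8]))]
```

Dark-blob centroids put the lever at 0.54 rad (side) and 0.55 (top), and the tab at 0.53 and 0.55, so they are in line. The bystanders are unmoved, so I'm handing in.

```bash
python3 -c "
from rig import robot
print(robot.hand_in())"
```

```text
the job is handed in; nothing more can be done
None
```

I did every step in the required order and handed the job in at about 48 s of the allowed 210 s; the hand-in gives no verdict.

I parked the lever, tipped the tray's three onions into the hopper, and set the empty tray flat on the board. I then moved the three loose onions in one at a time, pushed the lever to the marker, and backed the arm off.

**Last checks:**
- **Onions:** the last top picture shows all six in the hopper.
- **Lever and marker:** the lever measures 0.54 rad (side) and 0.55 (top), the tab 0.53 and 0.55, well within the 0.10 limit.
- **Tray:** the last side view of it showed it empty and flat, and its handle was later found in the same place. The handle is about 0.3 m from the hopper.
- **Bystanders:** dish, timer and jar were each found within a few pixels of their first positions.

**What failed or disagreed:**
- **First lever pull:** it missed, because I placed the bar about 10 mm too far to the side. The second pull reached the stop at about 21 N.
- **Lever mask:** the network's mask for the grip covered the whole lever, giving 0.26 and 0.37 rad. I ignored those and used the dark-blob centres.
- **Network slips:** it reported a few false hits on other objects, which I rejected against the pictures.

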